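# Close the module tester's guard and switch its push-to-turn selector

### The arm

A 6-joint arm with a two-finger parallel gripper is mounted at the origin on a cart in front of the work surface, level with it; the furniture and walls round the work are solid. World frame = base frame: x ahead of the robot, y to its left, z up, the work surface at z = 0. Lengths are in m, angles in rad, forces in N, time in s.
With the tool pointing down it reaches from about 0.375 to 0.9 m from the base axis. Payload 3.1 kg.
Tool frame: the origin (TCP) lies between the finger pads; the fingertips stand 19 mm ahead of it and the grasp point (between the pads) is the TCP; z points along the fingers, y is the direction in which the jaws open and shut (so a half turn about z gives the same grasp; the last joint's range is limited). The gripper opens to 85 mm and grips with 20 to 120 N. Pads are 22 mm wide; open, the fingers measure 114 mm over their backs; the gripper's body (76 mm by 85 mm) begins 54 mm behind the grasp point. The pads swing forward as they close: fully open they stand 13 mm farther back than shut.
Start: joints at [-1.425, 0.527, 1.433, -0, 1.181, -0.178], TCP at [0.199, -0.592, 0.218] pointing down, gripper open.
Joint ranges: [-3.08, 3.08], [-0.75, 2.2], [0.22, 2.44], [-1.43, 4.57], [0, 2.65], [-2.85, 2.85]. Speed limits (rad/s): [2.79, 2.79, 3.14, 3.14, 3.14, 3.14].

### API

Orientations are given as a unit quaternion [x, y, z, w].
In Python, from station import manip, optics, job gives the robot as it stands.
- The arm moves only by the shell command python3 -m inch 'ROWS' [OPENING] [FORCE]. ROWS is JSON, one flat list of numbers, 4 for each row, row after row: the shift along the world's x, y, z in cm, then the turn about the world's z in rad. A call has 1 to 20 rows; each row shifts and turns the commanded pose from where the row before left it; what a row does not reach is not made up. A row lasts 1/8 s, in which the tool goes at most 62.5 mm and 10.7 degrees, less where a joint would pass 70% of its speed; a pose out of reach is approached as far as the arm can. A call with a gripper value outside its range is refused whole. OPENING is the opening in per cent of the stroke, from 0 (shut) to 100 (fully open), set as the call begins (- or left out, the last holds). The fingers move at their own pace and stop on an object; FORCE is the grip in N (left out, the last holds). Time passes only in rows, so rows that do not move let the fingers close. It gives the time, the measured TCP pose, the force and the opening at its end, in the units of the state.
- manip.sense(): the state, without advancing time (a new reading comes with each control period).
- optics.snapshot(name): name is "scene" or "top" or "wrist"; returns (picture, depth): 384x512x3 uint8, red, green, blue; 384x512 float32, m along the optical axis (not along the pixel's ray), 0 where there is no reading.
- optics.camera_model(name): a dict with "mtx" (3x3 intrinsics, pixels), "dist_coeffs" ([k1, k2, p1, p2, k3] as OpenCV has them; the pictures are not rectified), "camera_from_world" (4x4, takes a point from world to camera coordinates); the wrist camera has in their place "tool_from_camera" (4x4, takes a point from camera to tool coordinates, whose origin is the TCP and whose axes are the flange's). Camera axes: x right, y up, looking along -z (the intrinsics and any distortion apply to the point x, -y, -z); pixel columns grow to the right and rows downward; lengths in m; the calibration is good to about 2 mm. A picture is of the moment at which its call begins: read the wrist's pose just before it. camera_model takes no time and is no camera call.
- job.sign_off(): hands the job in, once; it reports no verdict.
The state is a dict: "t": time; "q": joint angles; "qd": joint speeds; "tau": joint torques, N m; "tcp_pos": TCP position; "tool_rot": TCP orientation; "force": force on the tool from outside, world axes, zero at the start; "ft_torque": the same for the moment, N m; "finger_gap": opening from 0.0 (shut) to 1.0 (fully open).
Only numpy, scipy, OpenCV 4.12 (cv2) and the standard library are available. Lean on these libraries where they do the work, as an engineer would, in place of code of your own. Each camera call takes 0.05 s, during which the arm holds its last target.

### The job

The module is already in the nest of the test station. Put the guard cover over it, cut corners to cut corners, so that it sits flat on the deck all round, and only then push the selector knob in and turn it clockwise one position, from the one-bar mark to the two-bar mark, and let it spring back out. Leave the other things on the bench where they are.

Things in the scene. Friction and masses are not known exactly. Their poses are not given: they have to be found in the camera images.
- cover_grip (a point): Centre of the guard cover's black grip bar, 60 mm above the cover's underside. The bar runs along the cover's x: 88 mm long, 16 mm wide (y), 12 mm high, on two posts at x = +-34 mm, with 21 mm of free space between its underside and the cover's deck. Axes are the cover's own, z up.
- cover_foot (a point): Centre of the cover's underside, 60 mm below cover_grip, same axes. The cover is a loose grey plastic hood, 117.5 mm (x) by 89.5 mm (y), open below, the top of its deck 33 mm above the underside, skirt 3 mm thick all round; 0.15 to 0.3 kg. It starts upright on the bench left or right of the station, its yaw within 2.1 rad of world x.
- cover_cut_end (a point): Point on the underside, 50 mm along the cover's +x from cover_foot. The two corners at this +x end are cut off at 45 degrees (15 mm legs); those at the other end are square.
- station: Module test station, fixed: a grey case with an aluminium deck, 274 mm (x) by 150 mm (y), deck 50 mm above the bench. Origin under its centre, z up; +x runs from the selector (nearer the robot) to the nest (farther).
- nest (a point): Centre of the nest at deck level, 62 mm along the station's +x from its origin, same axes. The nest is a black curb 108 mm (x) by 80 mm (y) outside, 14 mm high, rim rounded; the silver-topped module in it stands 22 mm above the deck. The cover's skirt goes round the outside of the curb with 1.75 mm play a side until its underside rests on the deck.
- nest_cut_end (a point): Point 50 mm along +x from nest, at deck level. The curb's two corners at this end are cut (12 mm legs), the other two square. Seated, cover_foot lies on nest and cover_cut_end on this point; turned end for end the cover does not go down.
- dial_axis (a point): Where the selector's upright axis meets the deck, 78 mm along the station's -x from its origin; station's axes. Fixed. Marks on the deck round it: one bar (pointer 60 degrees counter-clockwise of +x, seen from above), two bars (pointer along +x), three bars (60 degrees clockwise of +x).
- dial_bar (a point): Point in the selector's bar handle, 20 mm from the axis towards its pointed end, 34 mm above the deck when out; x along the bar to the pointer (white line). The bar is 15 mm wide, 84 mm long (40 mm behind the axis to 44 mm ahead), top 46 mm above the deck; it stands on a round grey skirt 91 mm across, flat top 22 mm above the deck.
- selector (a joint): Rotation of the selector, rad, growing clockwise seen from above: 0 one bar (start), 1.047 two bars, 2.094 three bars. Turns easily (0.04 N m) when pushed in; when out, a pin in a notch locks it with about 0.04 rad of play. Let go within about 0.08 rad of a mark, it springs out into the notch.
- selector_push (a joint): How far the selector is pushed in (straight down), m: 0 out, 0.009 at the stop. The spring takes about 6 N at first, 11 N at the stop; it can turn when pushed in more than 0.006. Skirt and bar move together and may be pushed anywhere. It springs out by itself unless it stands between two marks.
- spool: Solder spool standing on its flange, 63 mm across, 70 mm high, beside the station on the other side from the cover; bystander. Origin under its centre.
- tape: Roll of black tape lying flat, 62 mm across, 19 mm high; bystander.
- pen: Black pen lying on the bench, 145 mm long, 9 mm high, left of and beyond the station; bystander.

How it is judged:
On the way, in this order (a step that is already met when the one before it is completed fails the run):
1. the cover sits flat over the nest, cut corners matched, the selector still at the one-bar mark (horizontal distance between cover_foot and nest below 0.0045 m and distance between cover_cut_end and nest_cut_end below 0.007 m and z of cover_foot in the frame of nest below 0.0025 m and angle between cover_grip's own z axis and vertical below 0.04 rad and value of joint selector below 0.1 rad), for 0.2 s.
2. the selector is pushed in and being turned (value of joint selector_push above 0.004 m and value of joint selector above 0.3 rad), for 0.05 s.
At the end, for the whole second after the job is handed in: The cover sits on the deck over the nest (within 4.5 mm sideways, 2.5 mm in height, 0.04 rad of level, cut corners at the nest's cut-corner end), the selector stands at the two-bar mark within 0.1 rad and has sprung out to within 2 mm (horizontal distance between cover_foot and nest below 0.0045 m and distance between cover_cut_end and nest_cut_end below 0.007 m and z of cover_foot in the frame of nest below 0.0025 m and angle between cover_grip's own z axis and vertical below 0.04 rad and value of joint selector between 0.947 and 1.147 rad and value of joint selector_push below 0.002 m); the robot touches nothing.
It fails at once if a bystander is pushed more than 30 mm from its place (distance of any of spool, tape, pen from where it was at the start of the episode above 0.03 m).
It also fails if it takes over 59 s, if anything falls off the work surface, if the arm or the gripper's body presses on something with over 40 N, if the wrist force passes 120 N, or if a joint passes its speed limit or range.

## Working session

There is one attempt and no reset: what is moved stays moved. The work goes in short steps, Python scripts to look and compute and a shell command to move; the robot and the scene stay as the last step left them, time stands still between calls to the robot, and variables do not carry over. Pictures are saved under pics/ and viewed, and the job is handed in when it is done.

```bash
ls; mkdir -p pics; python3 - <<'E'
from station import manip, optics, job
import cv2, numpy as np
print(manip.sense())
for n in ["scene","top","wrist"]:
    p,d=optics.snapshot(n); cv2.imwrite(f"pics/{n}0.png",p[:,:,::-1]); np.savez(f"{n}0.npz",p=p,d=d)
    print(n,optics.camera_model(n), d.min(), d.max())
E
```

```text
pics
{'t': 0.0, 'q': array([-1.42447962e+00,  5.28477693e-01,  1.43390990e+00, -1.08908736e-05,
        1.18140782e+00, -1.78533710e-01]), 'qd': array([-7.03486133e-04,  2.33666060e-03, -3.70736943e-04,  3.08256514e-05,
        8.47504531e-04, -7.13551404e-04]), 'tau': array([-5.57373696e-04, -4.42351341e+01, -1.78028798e+01, -4.31115632e-04,
        8.59119667e-03, -1.46032971e-05]), 'tcp_pos': array([ 0.1993727 , -0.59155235,  0.21652417]), 'tool_rot': array([ 9.86837067e-01,  1.61713914e-01,  1.27058771e-05, -1.10131366e-03]), 'force': array([ 0.67541814, -1.14494198,  0.41525377]), 'ft_torque': array([ 0.0015539 ,  0.0161353 , -0.01023547]), 'finger_gap': 1.0026488265511437}
scene {'mtx': array([[356.31358797,   0.        , 252.43971446],
       [  0.        , 356.31358797, 190.61230095],
       [  0.        ,   0.        ,   1.        ]]), 'dist_coeffs': array([-0.05637049,  0.        ,  0.        ,  0.        ,  0.        ]), 'camera_from_world': array([[-0.8772314 , -0.47975113,  0.01743355,  0.53639688],
       [ 0.36368915, -0.64042926,  0.67644701, -0.27179763],
       [-0.
[... 690 characters left out ...]
0000e+00,  0.00000000e+00,
         1.00000000e+00]])} 0.0 2.173266
wrist {'mtx': array([[287.46356825,   0.        , 256.42295371],
       [  0.        , 287.46356825, 190.26520292],
       [  0.        ,   0.        ,   1.        ]]), 'dist_coeffs': array([-0.06214732,  0.        ,  0.        ,  0.        ,  0.        ]), 'tool_from_camera': array([[-7.47214067e-05,  9.61295100e-01,  2.75520824e-01,
         6.99302750e-02],
       [ 9.99999993e-01,  4.61423022e-05,  1.10209590e-04,
         7.60063982e-04],
       [ 9.32307740e-05,  2.75520831e-01, -9.61295097e-01,
        -1.57100646e-01],
       [ 0.00000000e+00,  0.00000000e+00,  0.00000000e+00,
         1.00000000e+00]])} 0.0 1.585857
```

View pics/top0.png

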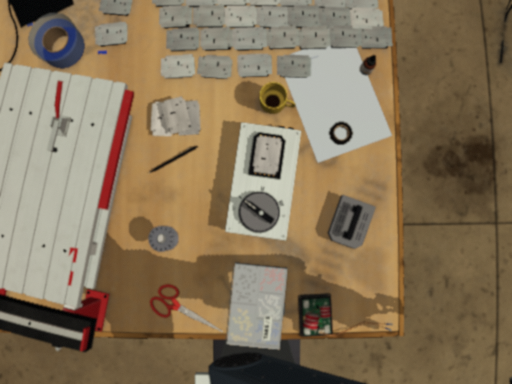

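View pics/scene0.png

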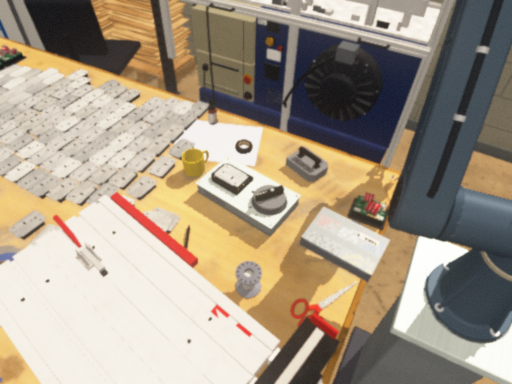

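View pics/wrist0.png

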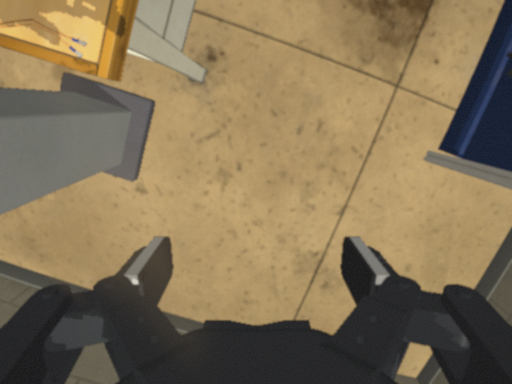

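The top view shows the station near (264,180), with the nest at (267,155) and the selector at (260,212). The cover is at (352,221), the spool at (163,238), the pen at (174,158) and the tape at (341,133). Next I'll enlarge the crops and measure.

```bash
cat > h.py <<'E'
import numpy as np, cv2
from scipy.spatial.transform import Rotation as R
from station import manip, optics, job
def cam(name,s=None):
    m=optics.camera_model(name)
    if name=="wrist":
        T=np.eye(4);T[:3,:3]=R.from_quat(s["tool_rot"]).as_matrix();T[:3,3]=s["tcp_pos"]
        wc=T@m["tool_from_camera"]
    else: wc=np.linalg.inv(m["camera_from_world"])
    return m["mtx"],m["dist_coeffs"],wc
def rays(c,px):
    K,D,wc=c
    u=cv2.undistortPoints(np.asarray(px,float).reshape(-1,1,2),K,D).reshape(-1,2)
    d=np.c_[u[:,0],-u[:,1],-np.ones(len(u))]
    return wc[:3,3], d@wc[:3,:3].T
def plane(c,px,z):
    o,d=rays(c,px); return o+d*((z-o[2])/d[:,2])[:,None]
def depthpts(c,px,dep):
    o,d=rays(c,px); return o+d*np.asarray(dep)[:,None]
def proj(c,P):
    K,D,wc=c; P=np.asarray(P,float).reshape(-1,3); cw=np.linalg.inv(wc)
    q=P@cw[:3,:3].T+cw[:3,3]; q=q*[1,-1,-1]
    return cv2.projectPoints(q,np.zeros(3),np.zeros(3),K,D)[0].reshape(-1,2)
E
python3 - <<'E'
from h import *
p=np.load("top0.npz")["p"][:,:,::-1]
a=cv2.resize(p[110:250,210:390],None,fx=4.4,fy=4.2,interpolation=cv2.INTER_CUBIC)
cv2.imwrite("pics/top0z.png",a[:600,:800])
c=cam("top"); d=np.load("top0.npz")["d"]
for n,px in dict(case=(264,190),knob=(262,200),cover=(352,235),grip=(351,222),spool=(163,238),pen=(174,158),tape=(341,133)).items():
    print(n,depthpts(c,[px],[d[px[1],px[0]]])[0].round(4))
E
```

```text
case [ 0.6145 -0.0194  0.0493]
knob [ 0.5889 -0.0142  0.0676]
cover [ 0.5032 -0.2324  0.0602]
grip [ 0.5348 -0.2302  0.0615]
spool [0.4979 0.2263 0.0587]
pen [0.7021 0.2107 0.0015]
tape [ 0.7671 -0.2218 -0.0034]
```

View pics/top0z.png

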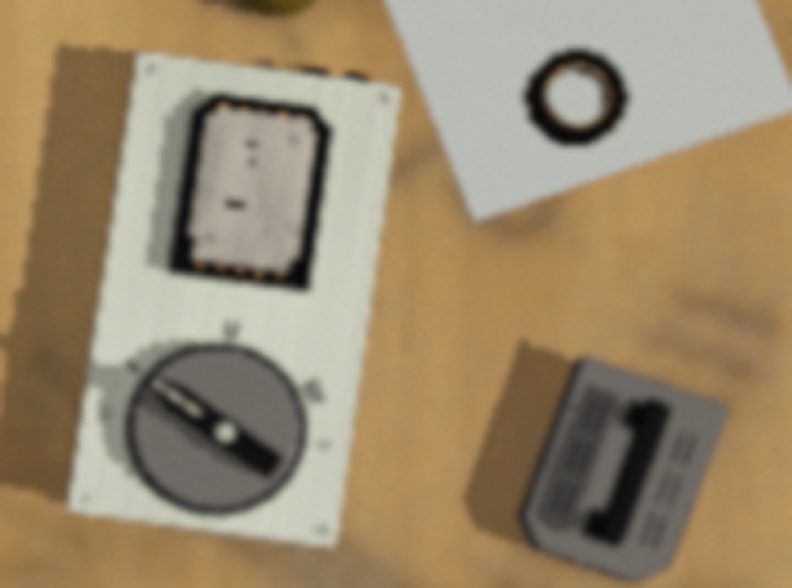

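```bash
python3 -m inch '[3.3,3.6,0,0.15, 3.3,3.6,0,0.15, 3.3,3.6,0,0.15, 3.3,3.6,0,0.15, 3.3,3.6,0,0.15, 3.3,3.6,0,0.15, 3.3,3.6,0,0.15, 3.3,3.6,0,0.15, 3.3,3.6,0,0.15, 3.3,3.6,0,0.15, 0,0,0,0.17, 0,0,0,0.17, 0,0,0,0.17, 0,0,0,0.17, 0,0,0,0.17, 0,0,0,0.17]'
python3 - <<'E'
from h import *
s=manip.sense(); print(s["t"],s["tcp_pos"],R.from_quat(s["tool_rot"]).as_euler("xyz"),s["q"])
np.save("s1.npy",s,allow_pickle=True)
p,d=optics.snapshot("wrist"); cv2.imwrite("pics/w1.png",p[:,:,::-1]); np.savez("w1.npz",p=p,d=d)
E
```

```text
t: 2.15
tcp_pos: [0.5292, -0.2321, 0.2172]
tool_rot: [0.145, 0.989, 0.0, -0.0]
force: [-0.5, 0.1, -0.1]
finger_gap: 0.999
2.15 [ 0.5292409  -0.2321092   0.21717528] [ 3.14133390e+00 -7.58386852e-04  2.85040223e+00] [-6.06589283e-01  4.64633574e-01  1.55310326e+00  1.19023989e-05
  1.12465707e+00 -1.88620023e+00]
```

View pics/w1.png

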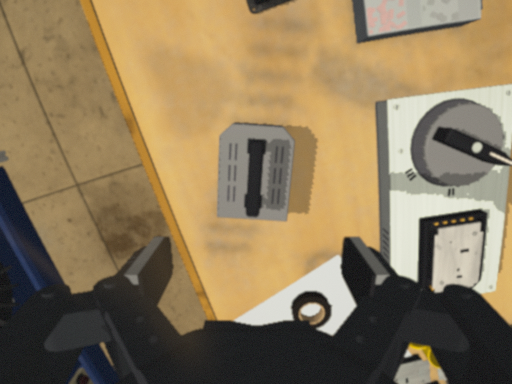

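The wrist view shows the cover at (256,172). Its two cut corners are at the top, at (225,130) and (288,130), so they point along tool +x, and the grip bar runs from (257,140) to (252,215). The selector pointer shows at the right edge of the picture. Now I'll measure the bar, the nest and the dial.

```bash
python3 - <<'E'
from h import *
s=np.load("s1.npy",allow_pickle=True).item()
def ax(r):
    b=cv2.boxPoints(r); e=[b[1]-b[0],b[2]-b[1]]; e=max(e,key=np.linalg.norm); return np.arctan2(e[1],e[0]),sorted(np.array(r[1]))
def blob(mask,seed):
    n,l=cv2.connectedComponents(mask.astype(np.uint8)); 
    ys,xs=np.nonzero(mask); i=np.argmin((xs-seed[0])**2+(ys-seed[1])**2); return l==l[ys[i],xs[i]]
for nm,f,c,bar,nest in [("wrist","w1",cam("wrist",s),(254,180),(430,255)),("top","top0",cam("top"),(351,222),(253,160))]:
    z=np.load(f+".npz"); g=z["p"].max(2)
    m=blob(g<45,bar); ys,xs=np.nonzero(m); print(nm,"bar px",m.sum(),xs.min(),xs.max(),ys.min(),ys.max())
    P=plane(c,np.c_[xs,ys],0.066)[:,:2].astype(np.float32)
    r=cv2.minAreaRect(P*1000); print(" rect bar@66",np.round(r[0],1),ax(r))
    D=depthpts(c,np.c_[xs,ys],z["d"][ys,xs]); print(" depth z pct",np.percentile(D[:,2],[5,25,50,75,95]).round(4))
    t=D[:,2]>0.055; print(" depth xy mean",D[t].mean(0).round(4))
    # hood outline: grey
    p=z["p"].astype(int); sat=p.max(2)-p.min(2)
    hm=(sat<18)&(g<150); hm=blob(hm|m,bar); ys,xs=np.nonzero(hm); print(" hood px",hm.sum(),xs.min(),xs.max(),ys.min(),ys.max())
    for h in (0,0.033):
        P=plane(c,np.c_[xs,ys],h)[:,:2].astype(np.float32); r=cv2.minAreaRect(P*1000); print(" hood rect",h,np.round(r[0],1),ax(r))
    cv2.imwrite(f"pics/m_{nm}.png",(hm*120+m*135).astype(np.uint8))
c=cam("top");z=np.load("top0.npz");p=z["p"].astype(int);g=p.max(2);sat=g-p.min(2)
# deck: light, low saturation
m=blob((p.min(2)>165)&(sat<40),(264,185)); m=cv2.morphologyEx(m.astype(np.uint8),cv2.MORPH_OPEN,np.ones((3,3)))
k=max(cv2.findContours(m,cv2.RETR_EXTERNAL,cv2.CHAIN_APPROX_NONE)[0],key=cv2.contourArea)
P=plane(c,k.reshape(-1,2),0.05)[:,:2].astype(np.float32);r=cv2.minAreaRect(P*1000);print("deck",np.round(r[0],1),ax(r))
m=blob(g<50,(253,160)); ys,xs=np.nonzero(m); P=plane(c,np.c_[xs,ys],0.064)[:,:2].astype(np.float32);r=cv2.minAreaRect(P*1000);print("nest",m.sum(),np.round(r[0],1),ax(r))
E
```

```text
wrist bar px 914 245 264 140 214
 rect bar@66 [ 533.3 -236.3] (np.float32(-0.36102706), [np.float64(16.853923797607422), np.float64(84.56949615478516)])
 depth z pct [0.0629 0.0658 0.0664 0.067  0.0677]
 depth xy mean [ 0.5318 -0.2357  0.0677]
 hood px 6473 218 293 123 219
 hood rect 0 [ 541.3 -238.9] (np.float32(-0.35768905), [np.float64(95.1707763671875), np.float64(127.03669738769531)])
 hood rect 0.033 [ 534.4 -236.6] (np.float32(-0.3576892), [np.float64(86.78070831298828), np.float64(115.83732604980469)])
top bar px 222 343 361 206 238
 rect bar@66 [ 535.7 -231.4] (np.float32(-0.35146502), [np.float64(21.04144287109375), np.float64(83.1776351928711)])
 depth z pct [0.0351 0.0621 0.0644 0.0659 0.0679]
 depth xy mean [ 0.535  -0.2329  0.0767]
 hood px 1577 328 373 196 247
 hood rect 0 [ 535.5 -240.3] (np.float32(-0.35851502), [np.float64(91.54051208496094), np.float64(116.96910858154297)])
 hood rect 0.033 [ 535.  -233.7] (np.float32(-0.35851508), [np.float64(89.07347106933594), np.float64(113.81678771972656)])
deck [638.7 -17.8] (np.float32(-0.14541046), [np.float64(147.0774688720703), np.float64(269.686767578125)])
nest 105 [703.7   5.1] (np.float32(-0.17135826), [np.float64(13.140970230102539), np.float64(102.8135986328125)])
```

```bash
python3 -m inch '[0.4,-0.4,-3.9,-0.066, 0,0,-3.8,0, 0,0,0,0, 0,0,0,0]'
python3 - <<'E'
from h import *
s=manip.sense(); print(s["t"],s["tcp_pos"],R.from_quat(s["tool_rot"]).as_euler("xyz"),s["q"])
np.save("s2.npy",s,allow_pickle=True)
p,d=optics.snapshot("wrist"); cv2.imwrite("pics/w2.png",p[:,:,::-1]); np.savez("w2.npz",p=p,d=d)
E
```

```text
t: 2.7
tcp_pos: [0.5341, -0.2367, 0.1414]
tool_rot: [0.181, 0.984, -0.0, 0.001]
force: [-0.3, -0.3, 0.6]
finger_gap: 0.999
2.7 [ 0.53412624 -0.23671965  0.14143014] [-3.14127347e+00  1.40725385e-03  2.77789550e+00] [-6.08348615e-01  5.69316719e-01  1.60995821e+00  3.80445765e-05
  9.60875069e-01 -1.81546933e+00]
```

View pics/w2.png

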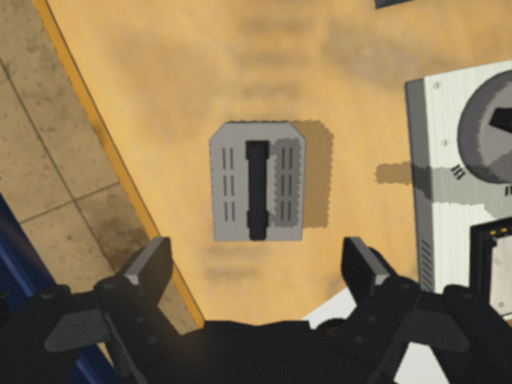

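The wrist view shows the cover square in the picture at (256,182), with its cut end at the top at row 122. Next I'll look at the nest from the same relative pose with the hand empty, so calibration errors cancel.

```bash
python3 -m inch '[0.98,1.24,0.8,-0.172, 0.98,1.24,0.8,-0.172, 0.98,1.24,0.8,-0.172, 0.98,1.24,0.8,-0.172, 0.98,1.24,0.8,-0.172, 0.98,1.24,0.8,-0.172, 0.98,1.24,0,-0.172, 0.98,1.24,0,-0.172, 0.98,1.24,0,-0.172, 0.98,1.24,0,-0.172, 0.98,1.24,0,-0.172, 0.98,1.24,0,-0.172, 0.98,1.24,0,-0.172, 0.98,1.24,0,-0.172, 0.98,1.24,0,-0.172, 0.98,1.24,0,-0.172, 0.98,1.24,0,-0.172, 0,0,0,0, 0,0,0,0]'
python3 - <<'E'
from h import *
s=manip.sense(); print(s["t"],s["tcp_pos"],R.from_quat(s["tool_rot"]).as_euler("xyz"),s["q"])
np.save("s3.npy",s,allow_pickle=True)
p,d=optics.snapshot("wrist"); cv2.imwrite("pics/w3.png",p[:,:,::-1]); np.savez("w3.npz",p=p,d=d)
E
```

```text
t: 5.12
tcp_pos: [0.7001, -0.0258, 0.1896]
tool_rot: [0.997, -0.071, 0.001, 0.0]
force: [-0.9, 0.4, 0.2]
finger_gap: 1.001
5.125 [ 0.70005895 -0.02584312  0.18961083] [ 3.14111130e+00 -1.23118798e-03 -1.42842656e-01] [-1.95833151e-01  6.59824844e-01  1.25239967e+00 -4.41110999e-04
  1.22811321e+00  1.51795409e+00]
```

View pics/w3.png

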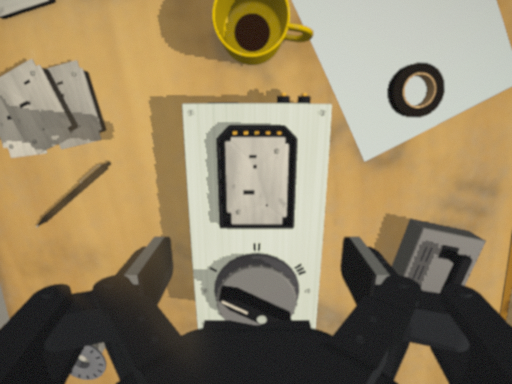

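The nest is in view at (257,177), with its cut corners up at row 125. The module is inside it, and the two-bar mark is at (257,246). Now I'll fit the edges of both the cover and the nest in the tool frame.

```bash
cat > meas.py <<'E'
from h import *
def blob(mask,seed):
    n,l=cv2.connectedComponents(mask.astype(np.uint8)); ys,xs=np.nonzero(mask); i=np.argmin((xs-seed[0])**2+(ys-seed[1])**2); return (l==l[ys[i],xs[i]]).astype(np.uint8)
def toolframe(P,s): return (P-s["tcp_pos"])@R.from_quat(s["tool_rot"]).as_matrix()
def edges(mask,s,ztop,zfoot,L,W):
    c=cam("wrist",s); k=max(cv2.findContours(mask,cv2.RETR_EXTERNAL,cv2.CHAIN_APPROX_NONE)[0],key=cv2.contourArea).reshape(-1,2)
    A=toolframe(plane(c,k,ztop),s)[:,:2]*1000; B=toolframe(plane(c,k,zfoot),s)[:,:2]*1000
    ctr=(A.min(0)+A.max(0))/2; out={}
    for n,pt,ax,sg,l in [("+x",A,0,1,L),("+x foot",B,0,1,L),("-x",A,0,-1,L),("+y",A,1,1,W),("-y",A,1,-1,W)]:
        ext=(pt[:,ax]*sg).max(); oth=1-ax; o=(L,W)[oth]
        m=(pt[:,ax]*sg>ext-5)&(abs(pt[:,oth]-ctr[oth])<o/2-17)
        q=np.polyfit(pt[m,oth],pt[m,ax],1); out[n]=(np.polyval(q,ctr[oth]),q[0],pt[m,ax].std())
        # angle: edge +x: x = a*y+b -> yaw = -a ; y edges: y=a*x+b -> yaw=+a
        print("  ",n,"pos %.2f slope %.4f sd %.2f n %d"%(out[n]+(m.sum(),)))
    return out
E
python3 - <<'E'
from meas import *
s2=np.load("s2.npy",allow_pickle=True).item();s3=np.load("s3.npy",allow_pickle=True).item()
p=np.load("w2.npz")["p"].astype(int); sat=p.max(2)-p.min(2)
m=blob((sat<30)&(p.max(2)<190),(235,220)); m=cv2.morphologyEx(m,cv2.MORPH_CLOSE,np.ones((3,3)));ys,xs=np.nonzero(m);print("cover",xs.min(),xs.max(),ys.min(),ys.max())
a=edges(m,s2,0.033,0,117.5,89.5)
cv2.imwrite("pics/mc.png",m*255)
p=np.load("w3.npz")["p"].astype(int)
m=blob(p.max(2)<90,(221,180));ys,xs=np.nonzero(m);print("nest",xs.min(),xs.max(),ys.min(),ys.max())
b=edges(m,s3,0.064,0.05,108,80)
# dial
E
```

```text
cover 209 305 121 240
   +x pos 58.57 slope 0.0079 sd 0.42 n 62
   +x foot pos 57.13 slope 0.0079 sd 0.47 n 55
   -x pos -57.29 slope 0.0099 sd 0.33 n 55
   +y pos 45.14 slope -0.0049 sd 0.32 n 84
   -y pos -42.18 slope -0.0052 sd 0.31 n 84
nest 217 296 125 227
   +x pos 54.44 slope -0.0218 sd 0.40 n 48
   +x foot pos 53.67 slope -0.0211 sd 0.40 n 45
   -x pos -51.37 slope -0.0003 sd 0.01 n 43
   +y pos 38.84 slope 0.0003 sd 0.29 n 71
   -y pos -38.04 slope 0.0001 sd 0.29 n 71
```

View pics/mc.png

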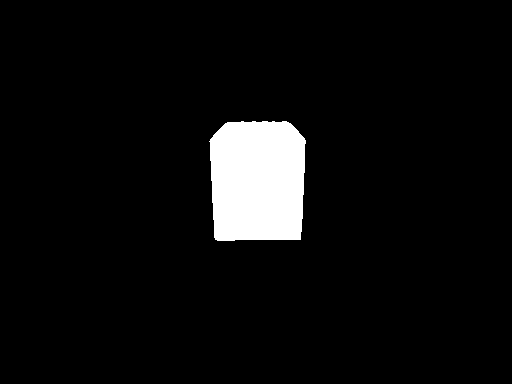

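```bash
python3 -m inch '[-0.98,-1.24,0,0.172, -0.98,-1.24,0,0.172, -0.98,-1.24,0,0.172, -0.98,-1.24,0,0.172, -0.98,-1.24,0,0.172, -0.98,-1.24,0,0.172, -0.98,-1.24,0,0.172, -0.98,-1.24,0,0.172, -0.98,-1.24,0,0.172, -0.98,-1.24,0,0.172, -0.98,-1.24,0,0.172, -0.98,-1.24,-0.8,0.172, -0.98,-1.24,-0.8,0.172, -0.98,-1.24,-0.8,0.172, -0.98,-1.24,-0.8,0.172, -0.98,-1.24,-0.8,0.172, -0.98,-1.24,-0.8,0.172, 0,0,0,0]'
python3 -m inch '[0,0,-3,0, 0,0,-3,0, 0,0,-1.5,0, 0,0,-0.6,0, 0,0,0,0]'
```

```text
t: 7.42
tcp_pos: [0.5322, -0.2372, 0.1403]
tool_rot: [0.182, 0.983, 0.0, -0.001]
force: [-0.5, -0.4, 0.5]
finger_gap: 1.004
t: 8.05
tcp_pos: [0.5339, -0.2364, 0.0599]
tool_rot: [0.181, 0.984, -0.0, 0.0]
force: [-0.5, 0.9, 0.2]
finger_gap: 1.005
```

```bash
python3 -m inch '[0,0,0,0, 0,0,0,0, 0,0,0,0, 0,0,0,0, 0,0,0,0, 0,0,0,0]' 0 50
python3 -m inch '[0,0,1,0, 0,0,3,0, 0,0,4,0, 0,0,0,0, 0,0,0,0]'
python3 - <<'E'
from h import *
s=manip.sense(); print(s["t"],s["tcp_pos"],R.from_quat(s["tool_rot"]).as_euler("xyz"),s["finger_gap"])
np.save("s4.npy",s,allow_pickle=True)
p,d=optics.snapshot("wrist"); cv2.imwrite("pics/w4.png",p[:,:,::-1]); np.savez("w4.npz",p=p,d=d)
E
```

```text
t: 8.8
tcp_pos: [0.5334, -0.2363, 0.0595]
tool_rot: [0.18, 0.984, 0.0, -0.0]
force: [0.2, 0.0, -0.3]
finger_gap: -0.002
t: 9.43
tcp_pos: [0.5332, -0.2361, 0.1397]
tool_rot: [0.18, 0.984, -0.0, -0.0]
force: [-0.5, -0.2, -0.3]
finger_gap: -0.003
9.425 [ 0.53321246 -0.23610491  0.139731  ] [-3.14158270e+00  1.60764882e-06  2.77881048e+00] -0.003032985322326095
```

View pics/w4.png

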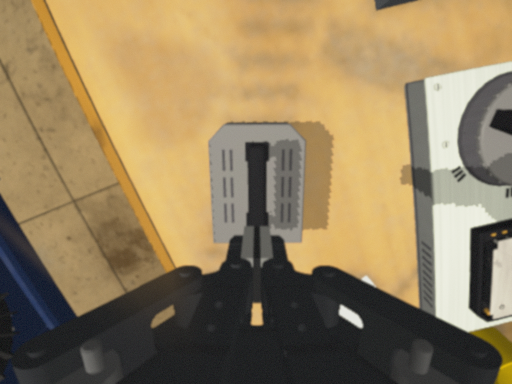

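The gripper shut completely (gap about 0) and the cover is still on the bench, so the grasp failed. I'll look closer before retrying.

```bash
python3 - <<'E'
from h import *
p,d=optics.snapshot("scene"); q,e=optics.snapshot("top")
np.savez("sc5.npz",p=p,d=d);np.savez("top5.npz",p=q,d=e)
w=np.load("w4.npz")["p"]
a=cv2.resize(p[110:230,240:400],(400,300),interpolation=cv2.INTER_CUBIC)
b=cv2.resize(q[170:290,290:410],(400,300),interpolation=cv2.INTER_CUBIC)
c=cv2.resize(w[110:260,170:350],(400,300),interpolation=cv2.INTER_CUBIC)
o=np.zeros((600,800,3),np.uint8);o[:300,:400]=a;o[:300,400:]=b;o[300:,:400]=c
cv2.imwrite("pics/c5.png",o[:,:,::-1])
s=np.load("s4.npy",allow_pickle=True).item();K=cam("wrist",s)
print("TCP px",proj(K,s["tcp_pos"]),"tip",proj(K,s["tcp_pos"]-[0,0,.019]))
W=np.load("w4.npz")["d"]
for px in [(258,150),(258,180),(258,210),(258,222),(258,230),(250,235),(268,235),(230,200)]: print(px,depthpts(K,[px],[W[px[1],px[0]]])[0].round(4))
E
```

```text
TCP px [[257.34849971 229.77350699]] tip [[257.26220171 217.99345372]]
(258, 150) [ 0.4989 -0.2223  0.0667]
(258, 180) [ 0.5221 -0.2311  0.0665]
(258, 210) [ 0.5464 -0.2403  0.0672]
(258, 222) [ 0.557  -0.2443  0.0662]
(258, 230) [ 0.5231 -0.232   0.1646]
(250, 235) [ 0.5221 -0.2358  0.1698]
(268, 235) [ 0.5252 -0.2277  0.1696]
(230, 200) [ 0.5389 -0.2661  0.033 ]
```

View pics/c5.png

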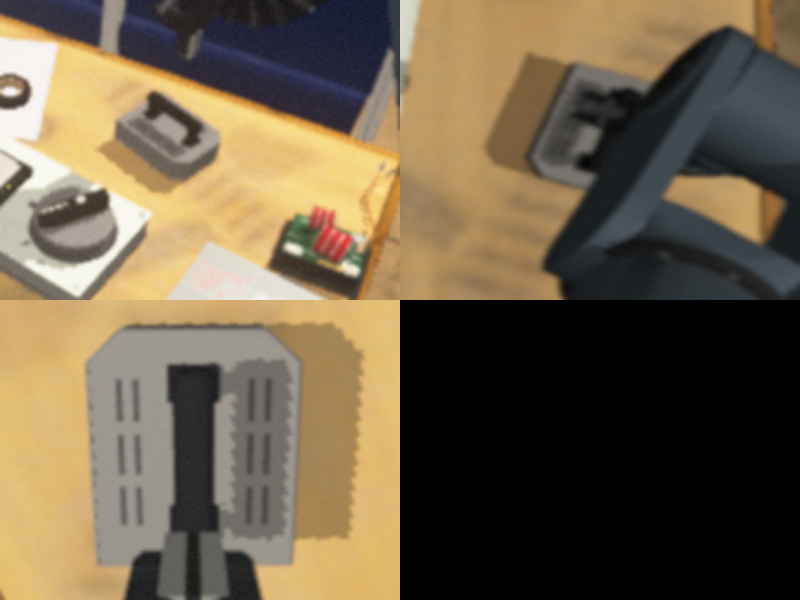

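```bash
python3 - <<'E'
from h import *
s=np.load("s4.npy",allow_pickle=True).item();K=cam("wrist",s);W=np.load("w4.npz")["d"]
ys,xs=np.mgrid[200:300,235:285];ys=ys.ravel();xs=xs.ravel()
P=depthpts(K,np.c_[xs,ys],W[ys,xs]);m=P[:,2]>0.09
print("closed finger min z",np.sort(P[m,2])[:10].round(4),"tcp",s["tcp_pos"][2], W[226:232,250], W[226:232,266])
s=np.load("s2.npy",allow_pickle=True).item();K=cam("wrist",s);W=np.load("w2.npz")["d"]
ys,xs=np.mgrid[230:290,120:400];ys=ys.ravel();xs=xs.ravel()
P=depthpts(K,np.c_[xs,ys],W[ys,xs]);m=P[:,2]>0.09
print("open finger min z",np.sort(P[m,2])[:10].round(4),"tcp",s["tcp_pos"][2])
s=np.load("s4.npy",allow_pickle=True).item()
print("scene TCP px",proj(cam("scene"),[s["tcp_pos"],s["tcp_pos"]+[0,0,.15],s["tcp_pos"]-[0,0,.06]]))
p=np.load("sc5.npz")["p"];cv2.imwrite("pics/sc5.png",p[:,:,::-1])
E
```

```text
closed finger min z [0.1563 0.157  0.157  0.1572 0.1573 0.1576 0.1576 0.1578 0.1578 0.1579] tcp 0.13973099916160947 [0.14989284 0.14811866 0.14662737 0.14653783 0.1435929  0.14316799] [0.14922048 0.14744452 0.147446   0.14566109 0.1443525  0.142632  ]
open finger min z [0.1682 0.1684 0.1685 0.1686 0.1687 0.1687 0.1688 0.1689 0.1689 0.169 ] tcp 0.14143014376668916
scene TCP px [[313.55944603 134.96246918]
 [321.30688656  91.41151545]
 [310.85281267 150.05683054]]
```

View pics/sc5.png

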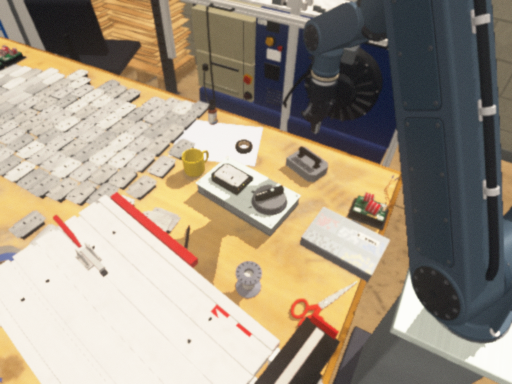

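Wrist depth and the scene view (tips at (317,130)) both put the real fingertips about 17 mm above the reported TCP, where the description says 19 mm below. The fingers are therefore about 36 mm higher than specified, and they closed above the bar. I'll reopen and go down in stages, checking the force as I go.

```bash
python3 -m inch '[0,0,-1,0, 0,0,-2,0, 0,0,-2,0, 0,0,-2,0, 0,0,-1,0, 0,0,0,0]' 100
python3 -m inch '[0,0,-0.6,0, 0,0,-0.6,0, 0,0,0,0]'
python3 -m inch '[0,0,-0.6,0, 0,0,-0.6,0, 0,0,0,0]'
```

```text
t: 10.32
tcp_pos: [0.5328, -0.2358, 0.0582]
tool_rot: [0.18, 0.984, 0.001, -0.001]
force: [-0.2, -0.6, -0.4]
finger_gap: 0.999
t: 10.7
tcp_pos: [0.5333, -0.2362, 0.0473]
tool_rot: [0.18, 0.984, 0.0, -0.0]
force: [-0.2, -0.1, -0.6]
finger_gap: 0.996
t: 11.08
tcp_pos: [0.533, -0.236, 0.0349]
tool_rot: [0.18, 0.984, 0.0, -0.001]
force: [0.7, -0.1, -0.3]
finger_gap: 1.001
```

```bash
python3 -m inch '[0,0,-0.6,0, 0,0,-0.6,0, 0,0,0,0]'
python3 -m inch '[0,0,0,0, 0,0,0,0, 0,0,0,0, 0,0,0,0, 0,0,0,0]' 0 50
```

```text
t: 11.45
tcp_pos: [0.5331, -0.236, 0.0228]
tool_rot: [0.18, 0.984, 0.0, -0.001]
force: [-0.2, 0.2, 0.4]
finger_gap: 1.0
t: 12.08
tcp_pos: [0.5336, -0.2363, 0.0237]
tool_rot: [0.18, 0.984, -0.0, 0.0]
force: [0.1, 0.5, 1.2]
finger_gap: 0.177
```

The bar is gripped now (gap 0.177, about 15 mm). I'll lift and measure the cover in the hand.

```bash
python3 -m inch '[0,0,1,0, 0,0,3,0, 0,0,4,0, 0,0,4,0, 0,0,0,0, 0,0,0,0, 0,0,0,0]' - 60
python3 - <<'E'
from h import *
s=manip.sense(); print(s["t"],s["tcp_pos"],R.from_quat(s["tool_rot"]).as_euler("xyz"),s["finger_gap"],s["force"])
np.save("s6.npy",s,allow_pickle=True)
p,d=optics.snapshot("wrist"); cv2.imwrite("pics/w6.png",p[:,:,::-1]); np.savez("w6.npz",p=p,d=d)
K=cam("wrist",s)
for px in [(200,180),(225,120),(205,240),(310,180),(300,120),(257,150)]: print(px,p[px[1],px[0]],depthpts(K,[px],[d[px[1],px[0]]])[0].round(4))
E
```

```text
t: 12.95
tcp_pos: [0.5322, -0.2354, 0.1418]
tool_rot: [0.18, 0.984, 0.001, -0.002]
force: [0.4, 0.2, -3.1]
finger_gap: 0.174
12.95 [ 0.53217691 -0.23544509  0.14175467] [ 3.14063159 -0.00393438  2.77876277] 0.17397457514828152 [ 0.44622347  0.22825795 -3.09783279]
(200, 180) [129 125 121] [ 0.4908 -0.2522  0.1517]
(225, 120) [214 176 116] [ 0.466  -0.2448  0.0011]
(205, 240) [154 148 140] [ 0.524  -0.2641  0.1505]
(310, 180) [114 111 106] [ 0.5113 -0.1979  0.1519]
(300, 120) [222 183 115] [ 4.930e-01 -1.736e-01 -1.000e-04]
(257, 150) [161 155 146] [ 0.4867 -0.2185  0.1514]
```

View pics/w6.png

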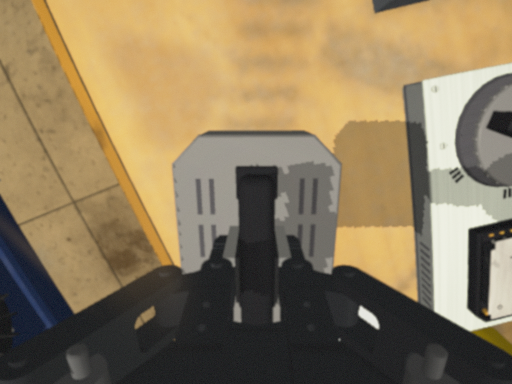

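```bash
python3 - <<'E'
from meas import *
s=np.load("s6.npy",allow_pickle=True).item(); z=np.load("w6.npz"); p=z["p"].astype(int); d=z["d"]; c=cam("wrist",s)
ys,xs=np.mgrid[0:384,0:512]; P=depthpts(c,np.c_[xs.ravel(),ys.ravel()],d.ravel())[:,2].reshape(384,512)
sat=p.max(2)-p.min(2)
zt=s["tcp_pos"][2]+0.0097
print("corner rows", [ (x,p[126:137,x].max(1).tolist(), P[126:137,x].round(3).tolist()) for x in (257,)])
m=((sat<32)&(P>0.09)).astype(np.uint8); 
rows=range(175,255,2); L=[];Rr=[]
for y in rows:
    x=np.nonzero(m[y])[0]; L.append((x.min()-.5,y)); Rr.append((x.max()+.5,y))
cols=range(210,306,3); T=[]
for x in cols: T.append((x,np.nonzero(m[:200,x])[0].min()-.5))
def q(pts,z,ax):
    t=toolframe(plane(c,pts,z),s)[:,:2]*1000; o=1-ax
    f=np.polyfit(t[:,o],t[:,ax],1); return np.round([np.polyval(f,0),f[0],(t[:,ax]-np.polyval(f,t[:,o])).std()],4)
print("+-y top", q(L,zt,1),q(Rr,zt,1)); print("+-y foot", q(L,zt-.033,1),q(Rr,zt-.033,1)); print("+x top",q(T,zt,0),"foot",q(T,zt-.033,0))
E
```

```text
corner rows [(257, [197, 199, 200, 189, 148, 99, 73, 76, 89, 111, 129], [0.001, -0.0, 0.001, 0.0, 0.122, 0.128, 0.135, 0.142, 0.15, 0.151, 0.151])]
+-y top [-4.43793e+01 -6.20000e-03  1.63300e-01] [70.5843 -0.2048 36.7098]
+-y foot [-5.42747e+01 -6.20000e-03  1.99800e-01] [83.3042 -0.2048 44.9133]
+x top [5.84775e+01 1.70000e-03 7.83000e-02] foot [5.60623e+01 1.70000e-03 9.57000e-02]
```

```bash
cat > nom.py <<'E'
from meas import *
def nom(x,y,z,yaw): return {"tcp_pos":np.array([x,y,z]),"tool_rot":(R.from_euler("z",yaw)*R.from_euler("x",np.pi)).as_quat()}
E
python3 - <<'E'
from nom import *
s2=nom(.533,-.236,.141,2.779);s3=nom(.6996,-.0252,.189,-.145);s6=nom(.533,-.236,.144,2.779)
p=np.load("w2.npz")["p"].astype(int); sat=p.max(2)-p.min(2)
m=blob((sat<30)&(p.max(2)<190),(235,220)); m=cv2.morphologyEx(m,cv2.MORPH_CLOSE,np.ones((3,3)));print("cover s2")
edges(m,s2,0.033,0,117.5,89.5)
p=np.load("w3.npz")["p"].astype(int)
m=blob(p.max(2)<90,(221,180));print("nest s3"); edges(m,s3,0.064,0.05,108,80)
# +x edge cols of nest, sub-pixel half level
g=p.max(2)
print([ (x,g[121:131,x].tolist()) for x in (240,257,275)])
z=np.load("w6.npz"); p=z["p"].astype(int); d=z["d"]; c=cam("wrist",s6)
sat=p.max(2)-p.min(2); m=(sat<32)&(d>0)&(d<0.2); 
def q(pts,z,ax):
    t=toolframe(plane(c,pts,z),s6)[:,:2]*1000; o=1-ax
    f=np.polyfit(t[:,o],t[:,ax],1); return np.round([np.polyval(f,0),f[0],(t[:,ax]-np.polyval(f,t[:,o])).std()],4)
L=[];Rr=[]
for y in range(180,250,2):
    x=np.nonzero(m[y,:350])[0]; L.append((x.min()-.5,y)); Rr.append((x.max()+.5,y))
T=[(x,np.nonzero(m[:200,x])[0].min()-.5) for x in range(210,306,3)]
# top edge: first row with brightness back above 105 after dark band
T2=[]
for x in range(215,300,3):
    g=p[:,x].max(1); y0=np.nonzero(m[:200,x])[0].min(); k=y0+2
    while g[k]<g[k+6]*0.8: k+=1
    T2.append((x,k-.5))
zt=.144+.0095
print("s6 +-y top",q(L,zt,1),q(Rr,zt,1)); print("+x foot",q(T,zt-.033,0),"+x top",q(T2,zt,0))
E
```

```text
cover s2
   +x pos 57.75 slope 0.0079 sd 0.42 n 62
   +x foot pos 56.32 slope 0.0079 sd 0.47 n 55
   -x pos -57.85 slope 0.0098 sd 0.32 n 55
   +y pos 43.87 slope -0.0044 sd 0.31 n 85
   -y pos -43.30 slope -0.0052 sd 0.31 n 85
nest s3
   +x pos 53.65 slope -0.0218 sd 0.39 n 48
   +x foot pos 52.89 slope -0.0211 sd 0.39 n 45
   -x pos -51.94 slope -0.0000 sd 0.00 n 43
   +y pos 37.55 slope 0.0002 sd 0.29 n 71
   -y pos -39.16 slope 0.0002 sd 0.29 n 71
[(240, [209, 183, 156, 122, 77, 38, 42, 31, 32, 35]), (257, [218, 209, 172, 126, 75, 38, 39, 33, 46, 88]), (275, [219, 220, 209, 164, 101, 46, 39, 35, 31, 34])]
s6 +-y top [-4.4422e+01 -5.8000e-03  1.5630e-01] [4.3448e+01 1.1400e-02 2.0230e-01]
+x foot [5.60638e+01 1.80000e-03 9.58000e-02] +x top [5.58846e+01 1.04000e-02 1.48900e-01]
```

The cover hangs square in the hand. I'll carry it over the nest and stop just above the module for a check.

```bash
python3 -m inch '[0.985,1.242,0,-0.172, 0.985,1.242,0,-0.172, 0.985,1.242,0,-0.172, 0.985,1.242,0,-0.172, 0.985,1.242,0,-0.172, 0.985,1.242,0,-0.172, 0.985,1.242,0,-0.172, 0.985,1.242,0,-0.172, 0.985,1.242,0,-0.172, 0.985,1.242,0,-0.172, 0.985,1.242,0,-0.172, 0.985,1.242,0,-0.172, 0.985,1.242,0,-0.172, 0.985,1.242,0,-0.172, 0.985,1.242,0,-0.172, 0.985,1.242,0,-0.172, 0.985,1.242,0,-0.172, 0,0,0,0, 0,0,0,0]'
python3 -m inch '[0,0,-2,0, 0,0,-2,0, 0,0,-0.5,0, 0,0,0,0, 0,0,0,0]'
python3 - <<'E'
from h import *
s=manip.sense(); print(s["t"],s["tcp_pos"],R.from_quat(s["tool_rot"]).as_euler("xyz"),s["finger_gap"],s["force"])
np.save("s7.npy",s,allow_pickle=True)
p,d=optics.snapshot("wrist"); np.savez("w7.npz",p=p,d=d)
q,e=optics.snapshot("scene"); np.savez("sc7.npz",p=q,d=e)
cv2.imwrite("pics/w7.png",p[:,:,::-1])
cv2.imwrite("pics/sc7.png",cv2.resize(q[90:240,170:370],(800,600),interpolation=cv2.INTER_CUBIC)[:,:,::-1])
E
```

```text
t: 15.38
tcp_pos: [0.7, -0.0255, 0.1423]
tool_rot: [0.997, -0.071, -0.001, 0.0]
force: [0.1, 0.2, -3.1]
finger_gap: 0.173
t: 16.0
tcp_pos: [0.7015, -0.0253, 0.099]
tool_rot: [0.997, -0.072, 0.001, 0.0]
force: [-0.3, 0.3, -2.6]
finger_gap: 0.172
16.0 [ 0.7014959  -0.02529906  0.0990418 ] [ 3.14151197e+00 -1.30427737e-03 -1.45106849e-01] 0.17184209941396614 [-0.2785918   0.31413344 -2.57038687]
```

View pics/w7.png

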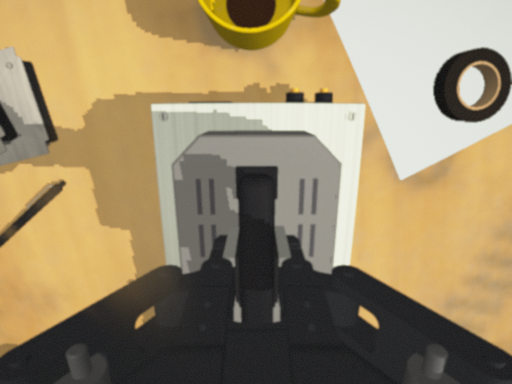

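View pics/sc7.png

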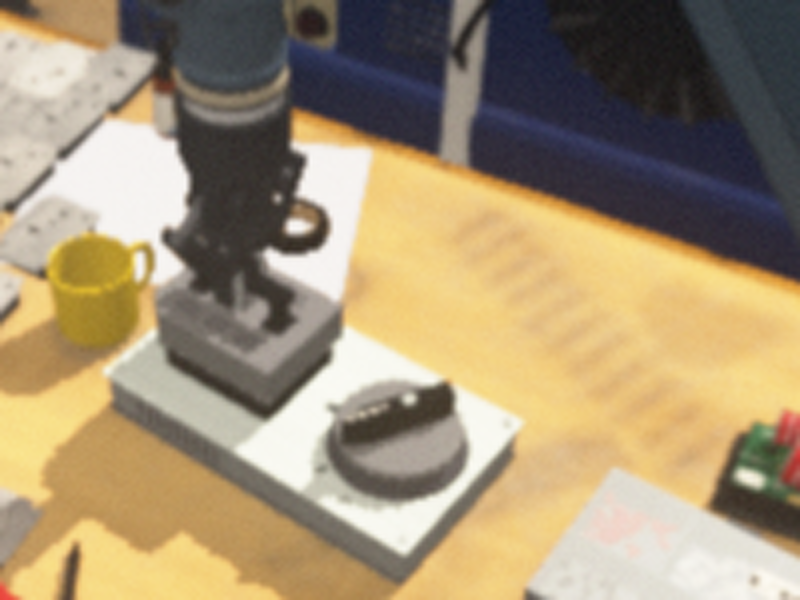

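The cover is over the nest and looks aligned: in the wrist view the hood spans columns 174–340, centred between the deck edges at 152 and 365. I'll lower it gently and watch the force.

```bash
python3 -m inch '[0,0,-0.5,0, 0,0,-0.5,0, 0,0,0,0]'
python3 -m inch '[0,0,-0.3,0, 0,0,0,0]'
python3 -m inch '[0,0,-0.3,0, 0,0,0,0]'
```

```text
t: 16.48
tcp_pos: [0.7003, -0.025, 0.0877]
tool_rot: [0.997, -0.073, -0.001, -0.0]
force: [0.1, -0.7, -2.5]
finger_gap: 0.177
t: 16.73
tcp_pos: [0.7007, -0.0251, 0.0852]
tool_rot: [0.997, -0.073, -0.0, -0.0]
force: [-0.6, -0.7, -3.4]
finger_gap: 0.176
t: 16.98
tcp_pos: [0.7007, -0.0251, 0.0822]
tool_rot: [0.997, -0.073, -0.0, -0.0]
force: [-0.2, -1.2, -3.4]
finger_gap: 0.176
```

The foot is already below the curb top with no resistance, so I'll keep lowering.

```bash
python3 -m inch '[0,0,-0.3,0, 0,0,0,0]'
python3 -m inch '[0,0,-0.3,0, 0,0,0,0]'
python3 -m inch '[0,0,-0.2,0, 0,0,0,0]'
```

```text
t: 17.23
tcp_pos: [0.7007, -0.0251, 0.0792]
tool_rot: [0.997, -0.073, -0.0, -0.0]
force: [-0.1, -0.3, -3.3]
finger_gap: 0.174
t: 17.48
tcp_pos: [0.7006, -0.0251, 0.0761]
tool_rot: [0.997, -0.073, -0.0, -0.0]
force: [0.2, 0.2, -2.0]
finger_gap: 0.173
t: 17.73
tcp_pos: [0.7008, -0.0251, 0.0743]
tool_rot: [0.997, -0.073, -0.0, -0.0]
force: [1.1, -0.4, -2.5]
finger_gap: 0.174
```

```bash
python3 -m inch '[0,0,-0.15,0, 0,0,0,0]'
python3 -m inch '[0,0,-0.1,0, 0,0,0,0]'
```

```text
t: 17.98
tcp_pos: [0.7011, -0.0252, 0.0738]
tool_rot: [0.997, -0.073, 0.0, 0.0]
force: [-2.5, 0.1, 2.3]
finger_gap: 0.172
t: 18.23
tcp_pos: [0.7011, -0.0252, 0.0738]
tool_rot: [0.997, -0.072, 0.0, 0.0]
force: [-4.0, 0.3, 6.1]
finger_gap: 0.172
```

Contact is on the deck, and the force rises with no further descent. I'll release, lift off and inspect.

```bash
python3 -m inch '[0,0,0.05,0, 0,0,0,0, 0,0,0,0, 0,0,0,0, 0,0,0,0]' 100
python3 -m inch '[0,0,1,0, 0,0,3,0, 0,0,4,0, 0,0,4,0, 0,0,0,0, 0,0,0,0]'
python3 - <<'E'
from h import *
s=manip.sense(); print(s["t"],s["tcp_pos"],R.from_quat(s["tool_rot"]).as_euler("xyz"),s["finger_gap"],s["force"])
np.save("s8.npy",s,allow_pickle=True)
p,d=optics.snapshot("wrist"); np.savez("w8.npz",p=p,d=d)
q,e=optics.snapshot("scene"); np.savez("sc8.npz",p=q,d=e)
cv2.imwrite("pics/w8.png",p[:,:,::-1])
cv2.imwrite("pics/sc8.png",cv2.resize(q[90:240,170:370],(800,600),interpolation=cv2.INTER_CUBIC)[:,:,::-1])
E
```

```text
t: 18.85
tcp_pos: [0.7009, -0.0252, 0.0723]
tool_rot: [0.997, -0.073, -0.0, -0.0]
force: [0.0, -1.0, -0.8]
finger_gap: 1.002
t: 19.6
tcp_pos: [0.7004, -0.025, 0.1925]
tool_rot: [0.997, -0.073, -0.0, -0.0]
force: [0.5, 0.1, -0.4]
finger_gap: 1.0
19.6 [ 0.70041622 -0.02502938  0.1925451 ] [-3.14155934e+00  4.82512858e-04 -1.45164547e-01] 1.00021052159671 [ 0.47196276  0.11609086 -0.4064359 ]
```

View pics/w8.png

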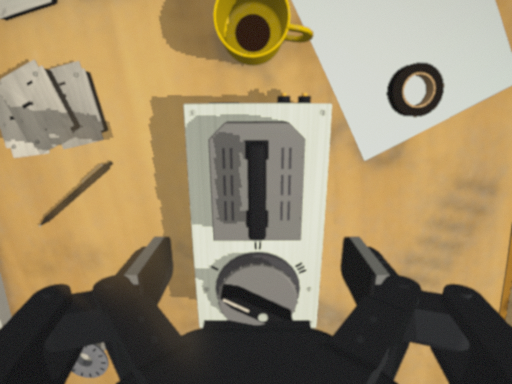

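View pics/sc8.png

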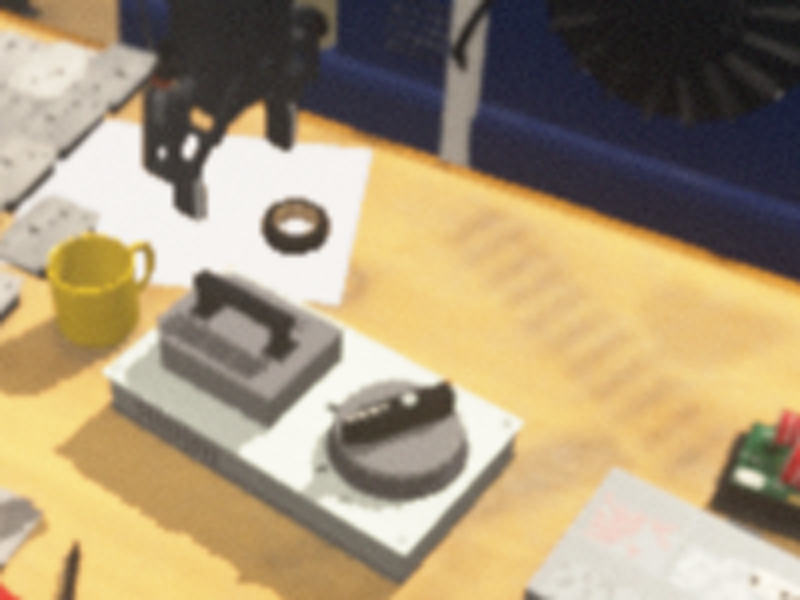

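The cover is seated: the hood lies flush on the deck, at (257,180) in the wrist view, with its cut corners toward the far end. The pointer is still at one bar. Now I'll check the height numerically and move over the dial.

```bash
python3 -m inch '[-1.74,0.255,0,0.131, -1.74,0.255,0,0.131, -1.74,0.255,0,0.131, -1.74,0.255,0,0.131, -1.74,0.255,0,0.131, -1.74,0.255,0,0.131, -1.74,0.255,0,0.131, -1.74,0.255,0,0.131, 0,0,0,0, 0,0,0,0]'
python3 - <<'E'
from h import *
s=np.load("s8.npy",allow_pickle=True).item();z=np.load("w8.npz");K=cam("wrist",s)
for px in [(217,145),(297,145),(220,230),(297,230),(240,128),(275,128),(232,210),(200,200),(315,200)]:
    print(px,depthpts(K,[px],[np.median(z["d"][px[1]-1:px[1]+2,px[0]-1:px[0]+2])])[0].round(4))
s=manip.sense(); print(s["t"],s["tcp_pos"],R.from_quat(s["tool_rot"]).as_euler("xyz"),s["finger_gap"],s["force"])
np.save("s9.npy",s,allow_pickle=True)
p,d=optics.snapshot("wrist"); np.savez("w9.npz",p=p,d=d)
cv2.imwrite("pics/w9.png",p[:,:,::-1])
E
```

```text
t: 20.95
tcp_pos: [0.5623, -0.0049, 0.192]
tool_rot: [0.9, 0.435, 0.0, -0.0]
force: [0.1, -0.8, 0.0]
finger_gap: 0.997
(217, 145) [0.7419 0.0051 0.0834]
(297, 145) [ 0.7312 -0.0681  0.0833]
(220, 230) [0.6582 0.0174 0.0846]
(297, 230) [ 0.6466 -0.059   0.0836]
(240, 128) [ 0.754  -0.0184  0.0833]
(275, 128) [ 0.7495 -0.0499  0.0843]
(232, 210) [0.6774 0.0019 0.0844]
(200, 200) [0.6822 0.0395 0.0505]
(315, 200) [ 0.664  -0.0852  0.0508]
20.95 [ 0.56232206 -0.00491578  0.19203149] [-3.14158760e+00 -4.47307443e-05  9.00833238e-01] 0.996609242572134 [ 0.11852901 -0.76672739  0.03039031]
```

View pics/w9.png

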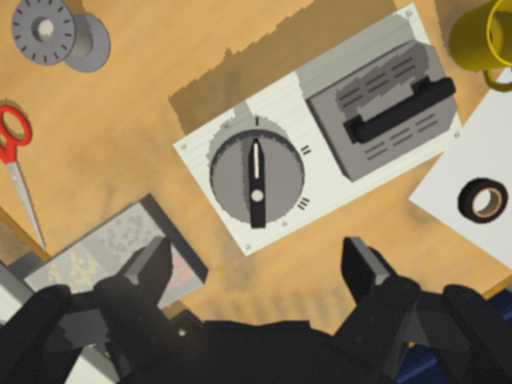

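Cover depth is level at z = 0.083–0.0845 over a deck at 0.0505. The dial is below the hand, with its pin at (257,196) and the pointer straight up in the picture. Now I'll measure the axis and the bar.

```bash
python3 - <<'E'
from nom import *
s=np.load("s9.npy",allow_pickle=True).item();z=np.load("w9.npz");p=z["p"].astype(int)
c=cam("wrist",s)
g=p.min(2); roi=np.zeros_like(g,bool); roi[186:206,247:268]=1
ys,xs=np.nonzero(roi&(g>130)); pin=(xs.mean(),ys.mean()); print("pin px",pin,len(xs)); 
w=plane(c,[pin],0.097); print("pin world",w,"tool",toolframe(w,s)*1000)
m=blob(p.max(2)<50,(257,215)); 
L=[];Rr=[]
for y in list(range(150,228,2)):
    x=np.nonzero(p[y,235:280].max(1)<70)[0]+235
    if len(x)>3: L.append((x.min()-.5,y));Rr.append((x.max()+.5,y))
for e in (L,Rr):
    t=toolframe(plane(c,e,0.096),s)[:,:2]*1000; f=np.polyfit(t[:,0],t[:,1],1); print("edge y at x=0: %.2f slope %.4f"%(f[1],f[0]), (t[:,1]-np.polyval(f,t[:,0])).std())
# skirt circle
q=p.astype(int);sat=q.max(2)-q.min(2)
k=depthpts(c,[(230,190),(285,190),(257,225),(257,150)],[z["d"][190,230],z["d"][190,285],z["d"][225,257],z["d"][150,257]]);print(k.round(4))
E
```

```text
pin px (np.float64(258.0769230769231), np.float64(195.53846153846155)) 104
pin world [[ 0.55918101 -0.01233474  0.097     ]] tool [[-7.77001798  2.14523546 95.0311347 ]]
edge y at x=0: -6.21 slope -0.0306 0.5611692630609462
edge y at x=0: 7.43 slope -0.0300 0.39775680911903355
[[ 0.5362  0.0037  0.0725]
 [ 0.5794 -0.0304  0.0727]
 [ 0.5404 -0.0345  0.0972]
 [ 0.5843  0.021   0.0966]]
```

The white disc is not at the axis, because it lies nearer the bar's tail end. I'll use the skirt circle and the bar ends instead.

```bash
python3 - <<'E'
from nom import *
s=np.load("s9.npy",allow_pickle=True).item();z=np.load("w9.npz");p=z["p"].astype(int)
c=cam("wrist",s); H,W=p.shape[:2]
ys,xs=np.mgrid[110:245,190:325]; ys=ys.ravel();xs=xs.ravel()
P=depthpts(c,np.c_[xs,ys],z["d"][ys,xs]); t=toolframe(P,s)*1000
top=(P[:,2]>0.068)&(np.hypot(t[:,0],t[:,1])<55)
img=np.zeros((H,W),np.uint8); img[ys[top],xs[top]]=255
k=max(cv2.findContours(img,cv2.RETR_EXTERNAL,cv2.CHAIN_APPROX_NONE)[0],key=cv2.contourArea).reshape(-1,2)
A=toolframe(plane(c,k,0.072),s)[:,:2]*1000
A=A[abs(A[:,1])>6]
(cx,cy),r=cv2.minEnclosingCircle(A.astype(np.float32)); print("enclosing",cx,cy,r)
M=np.c_[2*A,np.ones(len(A))]; q=np.linalg.lstsq(M,(A**2).sum(1),rcond=None)[0]; print("LS circle",q[:2],np.sqrt(q[2]+q[:2]@q[:2]))
bar=(P[:,2]>0.090)&(np.hypot(t[:,0],t[:,1])<60); print("bar x range",np.percentile(t[bar,0],[0.5,2,98,99.5]),"y",np.percentile(t[bar,1],[2,50,98]))
rect=cv2.minAreaRect(t[bar][:,:2].astype(np.float32)); print(rect, cv2.boxPoints(rect))
b=t[bar][:,:2]; f=np.polyfit(b[:,0],b[:,1],1); print("centre line",f)
E
```

```text
enclosing -3.3476665019989014 0.9356741309165955 48.281864166259766
LS circle [-1.37178222  0.89096303] 45.10699624468691
bar x range [-40.3832017  -38.82415408  39.26096866  41.71321627] y [-6.16072654  1.13887493  8.60353289]
((0.8212966918945312, 0.9048266410827637), (15.009666442871094, 83.57947540283203), 88.46992492675781) [[-41.15393    -5.481475 ]
 [ 42.395744   -7.7131863]
 [ 42.796524    7.291128 ]
 [-40.75315     9.52284  ]]
centre line [-0.02719217  0.92877808]
```

The bar box centre and the skirt circle agree: the axis is at tool (-1.3, 0.9) mm. I'll go down over the bar.

```bash
python3 -m inch '[0,-0.15,-3,0.025, 0,0,-4,0, 0,0,-3,0, 0,0,-2,0, 0,0,-1.0,0, 0,0,-0.5,0, 0,0,0,0]'
python3 -m inch '[0,0,0,0, 0,0,0,0, 0,0,0,0, 0,0,0,0, 0,0,0,0]' 0 60
```

```text
t: 21.88
tcp_pos: [0.5622, -0.0063, 0.0577]
tool_rot: [0.894, 0.447, 0.0, 0.0]
force: [0.3, 0.4, -0.2]
finger_gap: 1.0
t: 22.5
tcp_pos: [0.5619, -0.0061, 0.0584]
tool_rot: [0.894, 0.447, 0.0, 0.0]
force: [-0.2, 1.1, 6.5]
finger_gap: 0.158
```

The bar is gripped. Now I'll push in.

```bash
python3 -m inch '[0,0,-0.3,0, 0,0,-0.3,0, 0,0,-0.3,0, 0,0,0,0]'
```

```text
t: 23.0
tcp_pos: [0.5619, -0.0061, 0.05]
tool_rot: [0.894, 0.448, 0.0, 0.0]
force: [-3.2, 0.7, 11.2]
finger_gap: 0.162
```

```bash
python3 -m inch '[0,0,-0.15,0, 0,0,0,0]'
python3 -m inch '[0,0,0,-0.06, 0,0,0,-0.06, 0,0,0,0]'
```

```text
t: 23.25
tcp_pos: [0.5619, -0.0061, 0.0496]
tool_rot: [0.894, 0.448, 0.0, 0.0]
force: [-4.5, 1.3, 18.0]
finger_gap: 0.164
t: 23.62
tcp_pos: [0.5619, -0.0061, 0.0496]
tool_rot: [0.92, 0.393, 0.0, 0.0]
force: [-4.6, -0.0, 17.5]
finger_gap: 0.158
```

It is at the stop and turning freely. I'll turn the rest of the way.

```bash
python3 -m inch '[0,0,0,-0.1175, 0,0,0,-0.1175, 0,0,0,-0.1175, 0,0,0,-0.1175, 0,0,0,-0.1175, 0,0,0,-0.1175, 0,0,0,-0.1175, 0,0,0,-0.1175, 0,0,0,0, 0,0,0,0]'
python3 - <<'E'
from h import *
s=manip.sense(); print(s["t"],s["tcp_pos"],R.from_quat(s["tool_rot"]).as_euler("xyz"),s["finger_gap"],s["force"],s["ft_torque"])
E
```

```text
t: 24.88
tcp_pos: [0.5617, -0.0059, 0.0496]
tool_rot: [0.998, -0.066, 0.0, -0.0]
force: [-3.9, 1.4, 17.5]
finger_gap: 0.159
24.875 [ 0.56172314 -0.00588787  0.04959228] [-3.14129261e+00 -7.85798947e-04 -1.32313836e-01] 0.15852641664934625 [-3.9187622   1.42528143 17.52691038] [ 0.26832209  0.75753806 -0.04963997]
```

```bash
python3 -m inch '[0,0,0,-0.013, 0,0,0.4,0, 0,0,0.4,0, 0,0,0.25,0, 0,0,0,0]'
python3 -m inch '[0,0,0,0, 0,0,0,0, 0,0,0,0, 0,0,0,0]' 100
python3 -m inch '[0,0,1,0, 0,0,3,0, 0,0,4,0, 0,0,5,0, 0,0,0,0, 0,0,0,0]'
python3 - <<'E'
from h import *
s=manip.sense(); print(s["t"],s["tcp_pos"],R.from_quat(s["tool_rot"]).as_euler("xyz"),s["finger_gap"],s["force"])
np.save("s10.npy",s,allow_pickle=True)
p,d=optics.snapshot("wrist"); np.savez("w10.npz",p=p,d=d); cv2.imwrite("pics/w10.png",p[:,:,::-1])
q,e=optics.snapshot("scene"); cv2.imwrite("pics/sc10.png",cv2.resize(q[90:240,170:370],(800,600),interpolation=cv2.INTER_CUBIC)[:,:,::-1])
E
```

```text
t: 25.5
tcp_pos: [0.5617, -0.0059, 0.0583]
tool_rot: [0.997, -0.073, 0.0, -0.0]
force: [-0.9, 1.8, 6.4]
finger_gap: 0.161
t: 26.0
tcp_pos: [0.5616, -0.0063, 0.0572]
tool_rot: [0.997, -0.073, -0.0, -0.0]
force: [-0.4, 0.2, 0.5]
finger_gap: 0.985
t: 26.75
tcp_pos: [0.5612, -0.0062, 0.1877]
tool_rot: [0.997, -0.073, -0.0, 0.0]
force: [-0.7, -0.5, -0.1]
finger_gap: 1.0
26.75 [ 0.56124912 -0.00616807  0.18772354] [ 3.14158875e+00  2.69086431e-05 -1.45202124e-01] 1.0004526393567976 [-0.67221068 -0.52285259 -0.1184181 ]
```

View pics/w10.png

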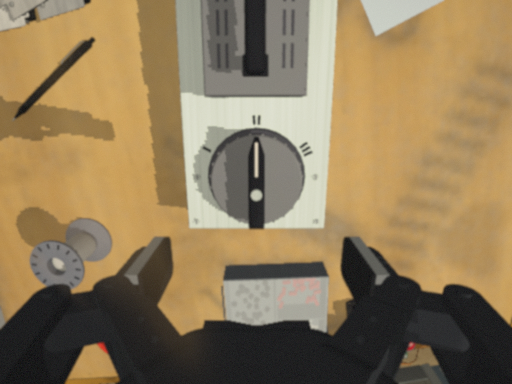

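View pics/sc10.png

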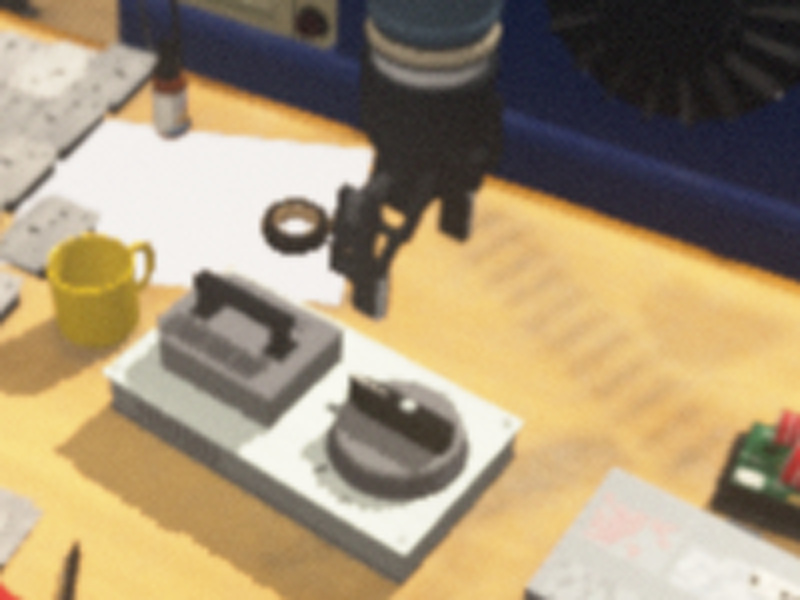

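The wrist view shows the pointer at (256,140), right under the two-bar mark at (256,119), and the cover still in place. One last check of the numbers before I sign off.

```bash
python3 - <<'E'
from nom import *
s=np.load("s10.npy",allow_pickle=True).item();z=np.load("w10.npz");c=cam("wrist",s)
ys,xs=np.mgrid[120:230,190:325]; ys=ys.ravel();xs=xs.ravel()
P=depthpts(c,np.c_[xs,ys],z["d"][ys,xs]); t=toolframe(P,s)*1000
b=(P[:,2]>0.088)&(np.hypot(t[:,0],t[:,1])<55); f=np.polyfit(t[b,0],t[b,1],1)
sk=(P[:,2]>0.06)&(P[:,2]<0.08)&(np.hypot(t[:,0],t[:,1])<40)
dk=(P[:,2]<0.056)&(P[:,2]>0.045)
print("bar yaw",-0.145-f[0],"bar top",np.median(P[b,2]),"skirt",np.median(P[sk,2]),"deck",np.median(P[dk,2]))
q,e=optics.snapshot("top"); cv2.imwrite("pics/top11.png",q[:,:,::-1])
E
```

```text
bar yaw -0.14257512483687035 bar top 0.09662701446712083 skirt 0.0727983341233383 deck 0.05085981014745086
```

View pics/top11.png

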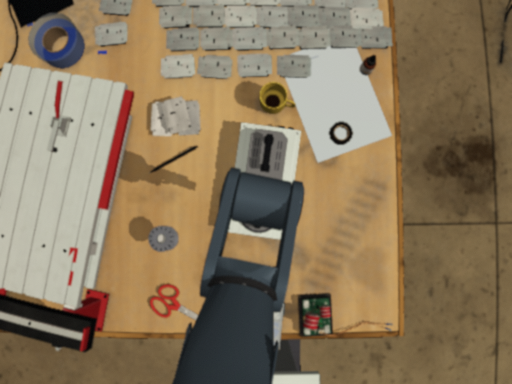

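The selector bar is aligned with the station (yaw -0.143 against -0.145). It is out, with its top 46 mm and its skirt 22 mm above the deck. The spool at (163,238), the pen at (174,158) and the tape at (341,133) have not moved.

```bash
python3 -c "
from station import job; print(job.sign_off())"
```

```text
the job is handed in; nothing more can be done
None
```

The guard cover is seated on the nest, the selector stands at the two-bar mark and has sprung out, and the job is handed in; the sign-off gave no verdict. The clock read about 27 s of the 59 s allowed.

**What I did:**
- I gripped the cover by its bar, turned it about 2.92 rad, lowered it over the nest and released it when it touched the deck.
- I then gripped the selector bar, pushed it to the stop, turned it about 1.07 rad clockwise, let it rise and backed off.

**Last checks:**
- **Cover:** its top measured 83.3–84.6 mm above the bench, with the deck at about 50.5 mm, so it is flat to about 1 mm. The cut corners are at the far end. I did not measure its sideways position after release; that rests on the skirt having gone down round the curb without resistance.
- **Selector:** the bar is within about 0.003 rad of the station's axis. Its top is about 46 mm and its skirt about 22 mm above the deck, so it is fully out.
- **Bystanders and robot:** the spool, tape and pen are at their starting pixels in the top view. The gripper is clear of everything.

**What failed or disagreed:**
- **First grasp:** it closed on air above the bar. The real fingertips sit about 17 mm above the reported TCP, not 19 mm below it as described. The wrist depth and the scene camera agreed on this, so I went 36 mm lower and the second grasp held.
- **Cover yaw:** I measured about 2.78 rad, outside the stated 2.1 rad of world x.
- **Wrist camera:** lengths measured with it came out 1–2% short, so I placed the cover by comparing like views of the cover and the nest.
- **White disc on the selector bar:** it is not on the turning axis, so I found the axis from the skirt circle and the bar ends.

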